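# Make up two treatment kits at the clinic's supply bench

### The job

Make up the two treatment kits: the blue tray gets the red-capped bottle, the green-banded carton and the ointment jar; the yellow tray gets the white-capped bottle and the orange-banded carton. Stand each thing upright and flat on the floor of a compartment of its own: a carton in the tray's long compartment, bottles and jar in the short ones (in the blue tray, either end for either). Leave the blue-capped bottle and the red-banded carton standing where they are.

Things in the scene. Friction and masses are not known exactly. Their poses are not given: they have to be found in the camera images.
- blue_tray: Low open blue kit tray, 224 mm long along y. Three compartments in a row: a long one (88 mm in y) centred at y = 0, a short one (60 mm in y) at each end, centred at y = +78 and -78 mm. Paler floor. Fixed. 70 mm wide (62 inside); floor at z = +4 mm; all walls 4 mm thick, tops at z = 14 mm. Origin: centre of underside; y along the row, z up.
- yellow_tray: Low open yellow kit tray, 160 mm long along y. Two compartments in a row: a long one (88 mm in y) centred at y = -32 mm, a short one (60 mm in y) centred at y = +46 mm. Paler floor. Fixed. 70 mm wide (62 inside); floor at z = +4 mm; all walls 4 mm thick, tops at z = 14 mm. Origin: centre of underside; y along the row, z up.
- red_bottle: Upright amber glass medicine bottle with a paper label and a red screw cap, loose. Body 38 mm in diameter up to 50 mm, cap 29 mm in diameter, 72 mm high in all, about 90 g. Origin: centre of the underside; z up along the bottle. Belongs in the blue tray.
- white_bottle: Upright amber glass medicine bottle with a paper label and a white screw cap, loose. Body 38 mm in diameter up to 50 mm, cap 29 mm in diameter, 72 mm high in all, about 90 g. Origin: centre of the underside; z up along the bottle. Belongs in the yellow tray.
- blue_bottle: Upright amber glass medicine bottle with a paper label and a blue screw cap, loose. Body 38 mm in diameter up to 50 mm, cap 29 mm in diameter, 72 mm high in all, about 90 g. Origin: centre of the underside; z up along the bottle. Not needed: it stays where it is.
- green_carton: White cardboard carton with a green band round its middle, loose, standing on the bench: 64 mm along its x, 36 mm along its y, 50 mm high, about 80 g. Origin: centre of the underside; z up. Belongs in the blue tray.
- orange_carton: White cardboard carton with an orange band round its middle, loose, standing on the bench: 64 mm along its x, 36 mm along its y, 50 mm high, about 80 g. Origin: centre of the underside; z up. Belongs in the yellow tray.
- red_carton: White cardboard carton with a red band round its middle, loose, standing on the bench: 64 mm along its x, 36 mm along its y, 50 mm high, about 80 g. Origin: centre of the underside; z up. Not needed: it stays where it is.
- jar: Round white plastic ointment jar with a green lid, loose, upright: 40 mm in diameter, 48 mm high, about 80 g. Origin: centre of the underside; z up. Belongs in the blue tray.

How it is judged:
At the end, for the whole second after the job is handed in: All five things stand in the right compartments of the right trays, as the goal says: on the floor within 3 mm, upright within 0.12 rad, released, at rest. The blue-capped bottle and the red-banded carton have moved less than 30 mm and stand upright within 0.2 rad (x of green_carton in the frame of blue_tray between -0.016 and 0.016 m and y of green_carton in the frame of blue_tray between -0.015 and 0.015 m and z of green_carton in the frame of blue_tray between 0.001 and 0.007 m and angle between each of green_carton, orange_carton, white_bottle's own z axis and vertical below 0.12 rad and linear speed of each of green_carton, orange_carton, white_bottle below 0.02 m/s and angular speed of each of green_carton, orange_carton, white_bottle below 0.2 rad/s and (((x of red_bottle in the frame of blue_tray between -0.015 and 0.015 m and y of red_bottle in the frame of blue_tray between 0.064 and 0.092 m and z of red_bottle in the frame of blue_tray between 0.001 and 0.007 m and angle between red_bottle's own z axis and vertical below 0.12 rad and linear speed of red_bottle below 0.02 m/s and angular speed of red_bottle below 0.2 rad/s) and (x of jar in the frame of blue_tray between -0.015 and 0.015 m and y of jar in the frame of blue_tray between -0.092 and -0.064 m and z of jar in the frame of blue_tray between 0.001 and 0.007 m and angle between jar's own z axis and vertical below 0.12 rad and linear speed of jar below 0.02 m/s and angular speed of jar below 0.2 rad/s)) or ((x of red_bottle in the frame of blue_tray between -0.015 and 0.015 m and y of red_bottle in the frame of blue_tray between -0.092 and -0.064 m and z of red_bottle in the frame of blue_tray between 0.001 and 0.007 m and angle between red_bottle's own z axis and vertical below 0.12 rad and linear speed of red_bottle below 0.02 m/s and angular speed of red_bottle below 0.2 rad/s) and (x of jar in the frame of blue_tray between -0.015 and 0.015 m and y of jar in the frame of blue_tray between 0.064 and 0.092 m and z of jar in the frame of blue_tray between 0.001 and 0.007 m and angle between jar's own z axis and vertical below 0.12 rad and linear speed of jar below 0.02 m/s and angular speed of jar below 0.2 rad/s))) and x of orange_carton in the frame of yellow_tray between -0.016 and 0.016 m and y of orange_carton in the frame of yellow_tray between -0.047 and -0.017 m and z of orange_carton in the frame of yellow_tray between 0.001 and 0.007 m and x of white_bottle in the frame of yellow_tray between -0.015 and 0.015 m and y of white_bottle in the frame of yellow_tray between 0.032 and 0.06 m and z of white_bottle in the frame of yellow_tray between 0.001 and 0.007 m and distance of each of blue_bottle, red_carton from where it was at the start of the episode below 0.03 m and angle between each of blue_bottle, red_carton's own z axis and vertical below 0.2 rad); the robot touches nothing.
It also fails if it takes over 120 s, if anything falls off the work surface, if the arm or the gripper's body presses on something with over 40 N, if the wrist force passes 120 N, or if a joint passes its speed limit or range.

### The arm

A 6-joint arm with a two-finger parallel gripper is mounted at the origin on the work surface. World frame = base frame: x ahead of the robot, y to its left, z up, the work surface at z = 0. Lengths are in m, angles in rad, forces in N, time in s.
With the tool pointing down it reaches from about 0.35 to 0.775 m from the base axis. Payload 7.3 kg.
Tool frame: the origin (TCP) lies on the centre line of the jaws, within the pads' length; the fingertips stand 11 mm ahead of it and the grasp point (between the pads) lies 8 mm behind it; y points along the fingers, z is the direction in which the jaws open and shut, and the axes are right-handed (so a half turn about y gives the same grasp; the last joint's range is limited). The gripper opens to 92 mm and grips with 3 to 60 N. Pads are 19 mm wide; open, the fingers measure 130 mm over their backs; the gripper's body (75 mm by 190 mm) begins 47 mm behind the grasp point.
Start: joints at [1.167, 0.342, 1.524, -0, 1.275, -0.146], TCP at [0.134, 0.508, 0.238] pointing down, gripper open.
Joint ranges: [-2.53, 2.53], [-0.77, 2.02], [0.04, 2.7], [-1, 4.14], [0.28, 2.66], [-3.11, 3.11]. Speed limits (rad/s): [2.57, 2.57, 3.14, 3.14, 3.14, 3.14].

### API

Orientations are given as [roll, pitch, yaw] about the fixed x, y, z axes, in that order (R = Rz(yaw) Ry(pitch) Rx(roll)).
In Python, from cell import robot, cams gives the robot as it stands.
- The arm moves only by the tool apply_moves, never from a script. Its argument "plan" is a list of rows, each a list of 7 numbers: the shift along the tool's x, y, z in m, then the turn, a rotation vector about the tool's x, y, z in degrees, then the gripper command: -1 is fully open, 1 is shut, values between are in proportion. A call has exactly 5 rows; each row is the pose to reach, as a shift and turn from the pose commanded when the call began, along the tool's axes at that moment; what a row does not reach only later rows make up. A row lasts 1/8 s, in which the tool goes at most 62.5 mm and 10.7 degrees, less where a joint would pass 70% of its speed; a pose out of reach is approached as far as the arm can. A call with a gripper value outside its range is refused whole. The fingers move at their own pace and stop on an object; "squeeze" is the grip in N (left out, the last holds). Time passes only in rows, so rows that repeat a pose let the fingers close, or fill a call up. It gives the time, the measured TCP pose, the force and the opening at its end, in the units of the state.
- robot.observe(): the state, without advancing time (a new reading comes with each control period).
- cams.read_camera(name): name is "side" or "top" or "wrist"; returns the picture (400x640x3 uint8, blue, green, red); there is no depth.
- cams.calibration(name): a dict with "fx", "fy", "cx", "cy" (pixels), "extrinsics" (4x4, takes a point from world to camera coordinates); the wrist camera has in their place "T_tool_cam" (4x4, takes a point from camera to tool coordinates, whose origin is the TCP and whose axes are the tool frame's). Camera axes: x right, y up, looking along -z (the intrinsics and any distortion apply to the point x, -y, -z); pixel columns grow to the right and rows downward; lengths in m; the calibration is good to about 2 mm. A picture is of the moment at which its call begins: read the wrist's pose just before it. calibration takes no time and is no camera call.
- robot.hand_in(): hands the job in, once; it reports no verdict.
The state is a dict: "time": time; "qpos": joint angles; "qvel": joint speeds; "joint_efforts": joint torques, N m; "tool_pos": TCP position; "tool_rot": TCP orientation; "contact_force": force on the tool from outside, world axes, zero at the start; "torque": the same for the moment, N m; "opening": finger opening in m.
Only numpy, scipy, OpenCV 4.12 (cv2) and the standard library are available. Lean on these libraries where they do the work, as an engineer would, in place of code of your own. Each camera call takes 0.05 s, during which the arm holds its last target. There are 200 camera calls.

## Working session

There is one attempt and no reset: what is moved stays moved. The work goes in short steps, Python scripts to look and compute and a tool call to move; the robot and the scene stay as the last step left them, time stands still between calls to the robot, and variables do not carry over. Pictures are saved under pics/ and viewed, about 12 in all and at most 16, crops included, and the job is handed in when it is done.

Besides the shell and the picture viewer there is one more tool, called after "Call:" as name(argument=value, ...) on one line, values as JSON. apply_moves: Moves the arm, as the interface text tells. Its arguments: {"type":"object","properties":{"plan":{"type":"array","items":{"type":"array","items":{"type":"number"}}},"squeeze":{"type":"number"}},"required":["plan"]}

```bash
ls; mkdir -p pics; python3 - <<'E'
from cell import robot,cams
import cv2,numpy as np
np.set_printoptions(precision=4,suppress=True)
print(robot.observe())
for n in ["side","top","wrist"]:
    print(n,cams.calibration(n))
    cv2.imwrite(f"pics/{n}0.png",cams.read_camera(n))
E
```

```text
pics
{'time': 0.0, 'qpos': array([ 1.167 ,  0.3427,  1.525 ,  0.    ,  1.2754, -0.146 ]), 'qvel': array([ 0.0018,  0.0019,  0.0007,  0.0012,  0.0009, -0.0001]), 'joint_efforts': array([ -0.0019, -43.124 , -24.4223,   0.0716,   0.0558,  -0.0001]), 'tool_pos': array([0.1336, 0.5073, 0.237 ]), 'tool_rot': array([-1.5724,  0.0002, -0.2578]), 'contact_force': array([-0.4426,  0.9525,  0.4704]), 'torque': array([0.0542, 0.0716, 0.0407]), 'opening': 0.0916405495124661}
side {'fx': 393.606097153456, 'fy': 393.606097153456, 'cx': 325.0994442671289, 'cy': 199.58500808288287, 'extrinsics': array([[ 0.9869, -0.16  , -0.0221, -0.5065],
       [ 0.1183,  0.6224,  0.7737, -0.1063],
       [-0.1101, -0.7662,  0.6332, -1.101 ],
       [ 0.    ,  0.    ,  0.    ,  1.    ]])}
top {'fx': 477.354941332619, 'fy': 477.354941332619, 'cx': 325.63016639977366, 'cy': 197.94074491570564, 'extrinsics': array([[ 0.0038, -0.9999, -0.0147,  0.0001],
       [ 0.9949,  0.0023,  0.1013, -0.535 ],
       [-0.1012, -0.015 ,  0.9948, -1.1783],
       [ 0.    ,  0.    ,  0.    ,  1.    ]])}
wrist {'fx': 351.8968394342033, 'fy': 351.8968394342033, 'cx': 320.807084299265, 'cy': 194.6414443129517, 'T_tool_cam': array([[ 0.    , -0.9635, -0.2678, -0.0736],
       [ 0.0006,  0.2678, -0.9635, -0.1474],
       [ 1.    , -0.0001,  0.0006,  0.0006],
       [ 0.    ,  0.    ,  0.    ,  1.    ]])}
```

View pics/top0.png

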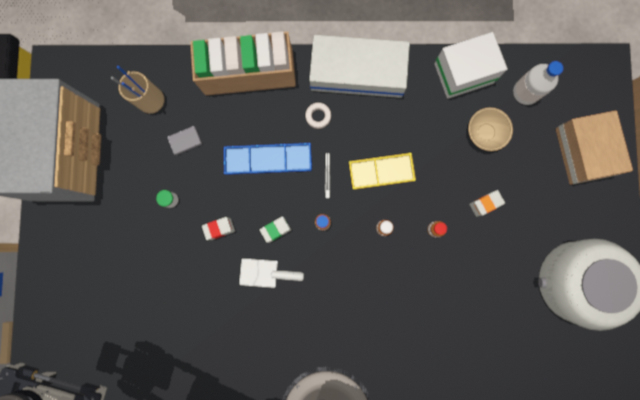

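View pics/side0.png

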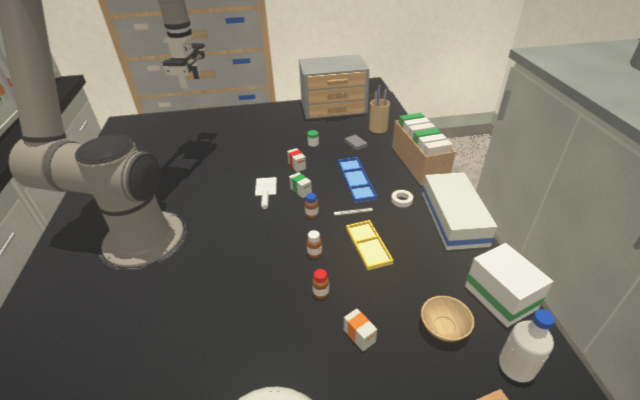

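The top view shows the jar at (167,199) and the cartons: red (217,229), green (275,230), orange (488,203). The bottles are blue (322,222), white (386,228) and red (438,229), and the trays are blue (268,158) and yellow (382,171). The side view agrees with this layout.

```bash
cat > h.py <<'E'
import cv2,numpy as np
from cell import robot,cams
from scipy.spatial.transform import Rotation as R
np.set_printoptions(precision=4,suppress=True)
def rays(name,uv,pose=None):
    c=cams.calibration(name); uv=np.atleast_2d(np.asarray(uv,float))
    d=np.c_[(uv[:,0]-c['cx'])/c['fx'],-(uv[:,1]-c['cy'])/c['fy'],-np.ones(len(uv))]
    if name=='wrist':
        T=np.eye(4); T[:3,:3]=R.from_euler('xyz',pose[1]).as_matrix(); T[:3,3]=pose[0]; T=T@c['T_tool_cam']
    else: T=np.linalg.inv(c['extrinsics'])
    return T[:3,3],d@T[:3,:3].T
def plane(name,uv,z,pose=None):
    o,d=rays(name,uv,pose); return (o+d*((z-o[2])/d[:,2])[:,None])[:,:2]
def blob(m,near,r=45):
    """largest contour of mask within r px of near"""
    k=np.zeros_like(m); cv2.circle(k,near,r,255,-1); m=cv2.bitwise_and(m,k)
    cs,_=cv2.findContours(m,cv2.RETR_EXTERNAL,cv2.CHAIN_APPROX_NONE)
    return max(cs,key=cv2.contourArea)[:,0,:].astype(float)
def rect(name,c,z,pose=None):
    p=plane(name,c,z,pose)*1000
    (x,y),(w,h),a=cv2.minAreaRect(p.astype(np.float32))
    if w<h: w,h,a=h,w,a+90
    return np.array([x,y,w,h,(a+90)%180-90])   # centre mm, sizes, long-axis yaw deg
def hsv(im,lo,hi): return cv2.inRange(cv2.cvtColor(im,cv2.COLOR_BGR2HSV),lo,hi)
def st():
    s=robot.observe(); return s['tool_pos'],s['tool_rot']
E
python3 - <<'E'
from h import *
im=cams.read_camera('top')
red=hsv(im,(0,150,80),(7,255,255))|hsv(im,(172,150,80),(180,255,255))
M=dict(blue=hsv(im,(100,120,60),(130,255,255)),green=hsv(im,(50,100,50),(85,255,255)),white=hsv(im,(0,0,140),(180,70,255)),
 bluetray=hsv(im,(95,70,60),(130,255,255)),yellow=hsv(im,(20,50,80),(38,255,255)),orange=hsv(im,(8,150,100),(20,255,255)),
 lit=hsv(im,(0,0,90),(180,255,255)))
M['red']=red
for n,m,p,z,r in [('jar','green',(167,199),.048,20),('redb','red',(438,229),.072,15),('whiteb','white',(386,228),.072,15),('blueb','blue',(322,222),.072,15),
 ('greenc','lit',(275,230),.05,25),('orangec','lit',(488,203),.05,25),('redc','lit',(217,229),.05,25),
 ('greenband','green',(275,230),.05,25),('orangeband','orange',(488,203),.05,25),
 ('btray','bluetray',(268,158),.014,60),('ytray','yellow',(382,171),.014,45)]:
    c=blob(M[m],p,r); print(n,rect('top',c,z))
cv2.imwrite('pics/crop.png',cv2.resize(im[130:260,140:520],(800,274),interpolation=cv2.INTER_CUBIC))
E
```

```text
jar [531.8846 404.5531  40.4661  40.1127 -89.8543]
redb [ 458.4005 -274.5511   29.0702   28.7902   -1.0957]
whiteb [ 461.5864 -144.8368   31.4051   28.9036   -0.4428]
blueb [474.3953   9.6154  23.9762  23.9397  45.1811]
greenc [455.2119 127.2778  70.419   42.9254 -59.51  ]
orangec [ 520.3424 -396.8882   81.1792   43.5731  -63.4325]
redc [457.6518 268.67    74.7524  44.9553 -70.2739]
greenband [450.9753 132.2399  43.7497  21.4369  31.688 ]
orangeband [ 520.7632 -396.5742   40.6997   21.0292   28.1744]
btray [639.3883 152.9188 230.0994  78.1229 -87.6412]
ytray [ 607.3959 -142.0276  167.3253   78.2519  -81.9209]
```

View pics/wrist0.png

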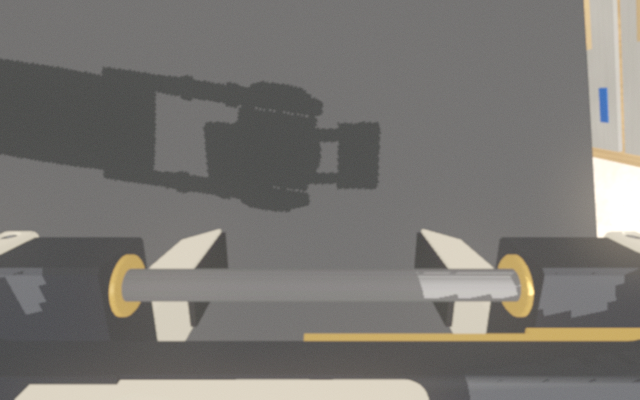

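View pics/crop.png

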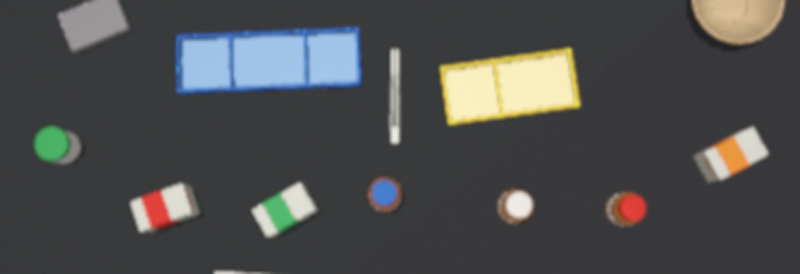

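The wrist view shows the fingers at rows 235–330, so an object below the gripper shows above them near row 170. The crop shows the yellow tray's short compartment on its left, which is world +y. I'll start with the jar.

Call:
apply_moves(plan=[[0.06,0,0,0,10,0,-1],[0.12,0,0,0,20,0,-1],[0.18,0,0,0,30,0,-1],[0.24,0,0,0,40,0,-1],[0.3,0,0,0,50,0,-1]], squeeze=15)

```text
time: 0.82
tool_pos: [0.4256, 0.4304, 0.2376]
tool_rot: [-1.571, 0.0, -1.136]
contact_force: [0.1, -0.1, -0.4]
opening: 0.0916
```

```bash
cat >> h.py <<'E'
def go(x,y,z,yaw):
    """shift/turn to bring TCP (mm, deg) to target, from measured pose"""
    p,r=st(); M=R.from_euler('xyz',r); d=M.inv().apply(np.array([x,y,z])/1000-p)
    w=(M.inv()*R.from_euler('xyz',[-90,0,yaw],degrees=True)).as_rotvec(degrees=True)
    print('at',p*1000,np.degrees(r),'-> shift mm',d*1000,'turn',w)
E
python3 -c "
from h import *
go(532,404.5,200,-87.6)"
```

```text
at [425.6442 430.4316 237.6054] [-90.0093   0.0119 -65.1028] -> shift mm [68.3044 37.5774 85.5606] turn [ 0.0115 22.4973 -0.01  ]
```

Call:
apply_moves(plan=[[0.03,0.01,0.035,0,10,0,-1],[0.05,0.025,0.065,0,20,0,-1],[0.0683,0.0376,0.0856,0,22.5,0,-1],[0.0683,0.0376,0.0856,0,22.5,0,-1],[0.0683,0.0376,0.0856,0,22.5,0,-1]])

```text
time: 1.45
tool_pos: [0.5299, 0.4062, 0.2003]
tool_rot: [-1.571, 0.0, -1.522]
contact_force: [-0.8, 0.8, -0.5]
opening: 0.0917
```

```bash
python3 -c "
from h import *
P=st(); im=cams.read_camera('wrist'); cv2.imwrite('pics/w1.png',im)
c=blob(hsv(im,(50,100,50),(85,255,255)),(320,170),120); print(c.mean(0),rect('wrist',c,.048,P)); go(532,404.5,28,-87.6)"
```

```text
[325.0081 181.7984] [531.987  407.5509  38.656   38.6382 -87.2114]
at [529.6982 406.4688 200.7378] [-89.9862   0.0312 -87.1941] -> shift mm [  2.1731 172.7372   2.161 ] turn [-0.0137  0.4059 -0.0312]
```

View pics/w1.png

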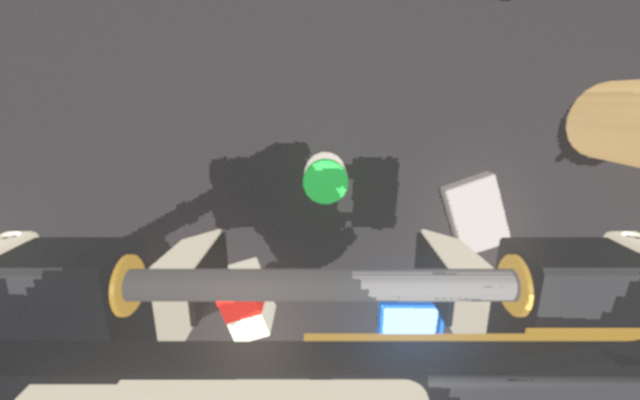

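The jar lid is centred at (325,182), and the wrist and top views agree to 3 mm. I'll descend, grip and lift.

Call:
apply_moves(plan=[[0.001,0.05,0.001,0,0,0,-1],[0.001,0.1,0.002,0,0,0,-1],[0.001,0.15,0.002,0,0,0,-1],[0.001,0.172,0.002,0,0,0,-1],[0.001,0.172,0.002,0,0,0,-1]])

```text
time: 2.12
tool_pos: [0.5308, 0.4052, 0.027]
tool_rot: [-1.574, -0.001, -1.522]
contact_force: [-0.4, -0.3, 0.5]
opening: 0.0919
```

Call:
apply_moves(plan=[[0,0,0,0,0,0,1],[0,0,0,0,0,0,1],[0,0,0,0,0,0,1],[0,0,0,0,0,0,1],[0,0,0,0,0,0,1]], squeeze=15)

```text
time: 2.75
tool_pos: [0.5326, 0.405, 0.0283]
tool_rot: [-1.571, 0.0, -1.523]
contact_force: [0.0, -0.4, 0.1]
opening: 0.0465
```

Call:
apply_moves(plan=[[0,-0.03,0,0,0,0,1],[0,-0.06,0,0,0,0,1],[0,-0.09,0,0,0,0,1],[0,-0.09,0,0,0,0,1],[0,-0.09,0,0,0,0,1]])

```text
time: 3.38
tool_pos: [0.5319, 0.4046, 0.1169]
tool_rot: [-1.572, -0.001, -1.523]
contact_force: [-0.4, 0.2, -1.0]
opening: 0.0398
```

```bash
python3 -c "
from h import *
go(637.2,230.9,120,-87.6)"
```

```text
at [531.9413 404.609  116.8999] [-90.095   -0.0475 -87.2706] -> shift mm [178.5268  -3.1128  96.8623] turn [0.0949 0.3294 0.0478]
```

The fingers hadn't fully closed when the lift began, so I'll check where the jar is held.

```bash
python3 -c "
from h import *
im=cams.read_camera('side')
c=cams.calibration('side'); 
def pr(p):
    q=c['extrinsics'][:3]@np.r_[p,1]; return c['cx']-c['fx']*q[0]/q[2], c['cy']+c['fy']*q[1]/q[2]
u,v=pr([.532,.4046,.1]); print(u,v,[pr([.532,.4046,z]) for z in (.06,.08,.1,.12,.14)])
u,v=int(u),int(v);u0,v0=u-50,max(v-40,0); print(u0,v0)
cv2.imwrite('pics/s1.png',cv2.resize(im[v0:v0+75,u0:u0+100],(800,600),interpolation=cv2.INTER_CUBIC))"
```

```text
311.53889576672645 119.58961631652885 [(np.float64(312.02202770499156), np.float64(129.51394153519666)), (np.float64(311.7826176173239), np.float64(124.59606427960549)), (np.float64(311.53889576672645), np.float64(119.58961631652885)), (np.float64(311.29074461282016), np.float64(114.49218317311512)), (np.float64(311.03804230378506), np.float64(109.30126181242329))]
261 79
```

View pics/s1.png

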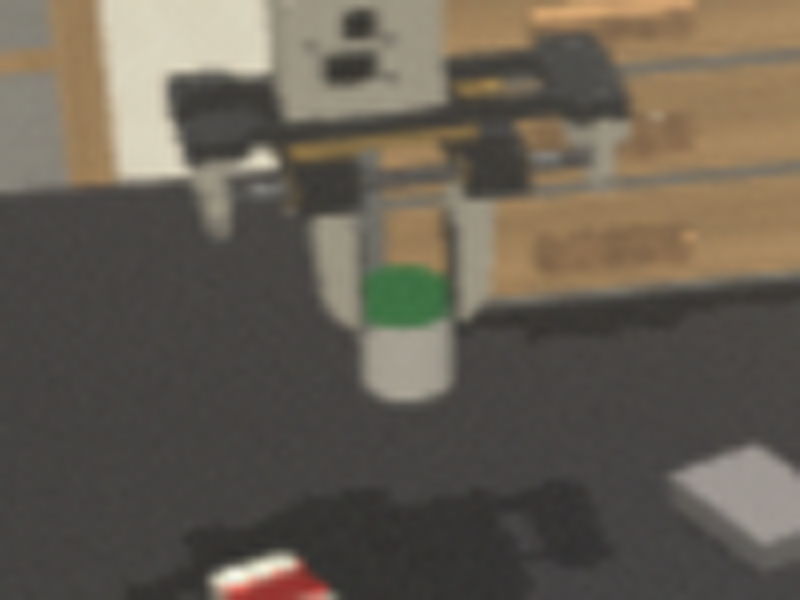

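The jar is upright with its bottom at about row 127, so z ≈ 72 mm. The grip is 17 mm higher than planned but safe. I'll account for that when placing.

Call:
apply_moves(plan=[[0.045,0,0.024,0,0,0,1],[0.09,0,0.048,0,0,0,1],[0.135,0,0.073,0,0,0,1],[0.1785,0,0.097,0,0.3,0,1],[0.1785,0,0.097,0,0.3,0,1]])

```text
time: 4.05
tool_pos: [0.6391, 0.2274, 0.1162]
tool_rot: [-1.573, -0.001, -1.533]
contact_force: [0.2, 0.2, -0.8]
opening: 0.0395
```

```bash
python3 -c "
from h import *
P=st(); im=cams.read_camera('wrist'); cv2.imwrite('pics/w2.png',im)
c=blob(hsv(im,(95,60,60),(130,255,255)),(320,200),330); print(c.min(0),c.max(0)); go(637.2,230.9,53,-87.6)"
```

```text
[269. 141.] [369. 238.]
at [637.9253 229.498  116.2664] [-90.1618  -0.0169 -87.7502] -> shift mm [-1.448  63.2677 -0.491 ] turn [ 0.1618 -0.1502  0.0166]
```

View pics/w2.png

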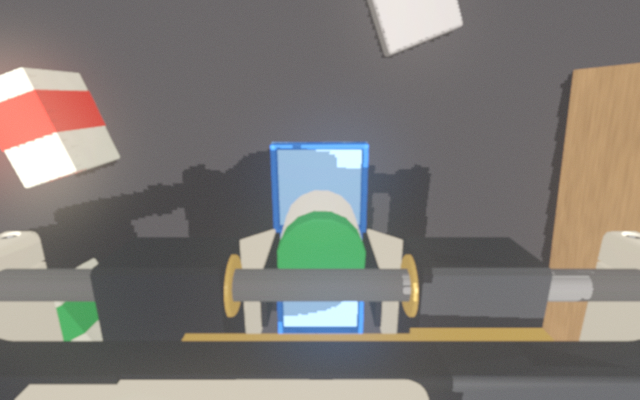

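The tray's outer end is at row 143, columns 271–368, and its divider joins the walls at about row 232. Next I'll cross-check the tray position.

```bash
python3 -c "
from h import *
P=st(); print(plane('wrist',[[271,143],[368,143],[274,232],[366,232]],.014,P)*1000); go(637.2,230.9,53,-87.6)"
```

```text
[[599.395  269.4663]
 [667.9665 272.1845]
 [601.7518 202.1125]
 [671.5154 204.9374]]
at [637.9253 229.498  116.2664] [-90.1618  -0.0169 -87.7502] -> shift mm [-1.448  63.2677 -0.491 ] turn [ 0.1618 -0.1502  0.0166]
```

```bash
python3 -c "
from h import *
P=st(); im=cams.read_camera('wrist')
c=blob(hsv(im,(50,100,50),(85,255,255)),(320,230),60); print(c.min(0),c.max(0),plane('wrist',[[(c[:,0].min()+c[:,0].max())/2,c[:,1].min()+.0]],.120,P)*1000, P[0])
im=cams.read_camera('top')
c=blob(hsv(im,(50,100,50),(85,255,255)),(238,155),40);print(len(c),rect('top',c,.12))"
```

```text
[277. 212.] [365. 267.] [[635.6689 254.7985]] [0.6379 0.2295 0.1163]Traceback (most recent call last):
  File "<string>", line 6, in <module>
    c=blob(hsv(im,(50,100,50),(85,255,255)),(238,155),40);print(len(c),rect('top',c,.12))
  File "h.py", line 18, in blob
    return max(cs,key=cv2.contourArea)[:,0,:].astype(float)
           ~~~^^^^^^^^^^^^^^^^^^^^^^^^
ValueError: max() iterable argument is empty
```

Both cameras agree on the relative offset, about +1.5 to 2 mm in y. I'll lower and release.

Call:
apply_moves(plan=[[-0.001,0.03,0,0,0,0,1],[-0.002,0.05,-0.0005,0,0,0,1],[-0.002,0.06,-0.0005,0,0,0,1],[-0.002,0.0635,-0.0005,0,0,0,1],[-0.002,0.0635,-0.0005,0,0,0,1]])

```text
time: 4.82
tool_pos: [0.6375, 0.2338, 0.0552]
tool_rot: [-1.57, 0.0, -1.528]
contact_force: [-0.8, -0.0, 0.5]
opening: 0.0399
```

Call:
apply_moves(plan=[[0,0.002,0,0,0,0,1],[0,0.002,0,0,0,0,1],[0,0.002,0,0,0,0,-0.2],[0,0.002,0,0,0,0,-0.2],[0,0.002,0,0,0,0,-0.2]])

```text
time: 5.45
tool_pos: [0.6374, 0.2333, 0.0528]
tool_rot: [-1.571, 0.0, -1.528]
contact_force: [0.1, 0.4, 0.3]
opening: 0.0544
```

Call:
apply_moves(plan=[[0,-0.02,0,0,0,0,-0.3],[0,-0.08,0,0,0,0,-0.3],[0,-0.13,0,0,0,0,-0.3],[0,-0.15,0,0,0,0,-0.3],[0,-0.15,0,0,0,0,-0.3]])

```text
time: 6.08
tool_pos: [0.6381, 0.2335, 0.2048]
tool_rot: [-1.567, 0.001, -1.528]
contact_force: [0.1, 0.1, -0.4]
opening: 0.0597
```

```bash
python3 -c "
from h import *
P=st(); im=cams.read_camera('wrist')
c=blob(hsv(im,(50,100,50),(85,255,255)),(320,180),70); print(c.mean(0),rect('wrist',c,.052,P)); go(455,130,200,-59)"
```

```text
[319.4262 178.7705] [636.0625 237.3693  38.5359  37.7229 -87.6393]
at [637.2873 233.2722 202.657 ] [-89.9653   0.0086 -87.5704] -> shift mm [  95.4523    2.5295 -186.5029] turn [ -0.0362 -28.5704   0.0002]
```

Call:
apply_moves(plan=[[0.024,0,-0.047,0,-8,0,-0.3],[0.048,0,-0.094,0,-16,0,-0.3],[0.072,0,-0.141,0,-24,0,-0.3],[0.0954,0.0025,-0.1865,0,-28.5,0,-0.3],[0.0954,0.0025,-0.1865,0,-28.5,0,-0.3]])

```text
time: 6.75
tool_pos: [0.4508, 0.1288, 0.1982]
tool_rot: [-1.577, 0.003, -1.032]
contact_force: [1.6, 0.5, -0.4]
opening: 0.0599
```

```bash
python3 -c "
from h import *
cams.read_camera('wrist');P=st(); im=cams.read_camera('wrist'); cv2.imwrite('pics/w3.png',im)
g=blob(hsv(im,(50,100,50),(85,255,255)),(320,180),110); print(g.mean(0),rect('wrist',g,.05,P))
w=blob(hsv(im,(0,0,120),(180,255,255)),(320,180),55); print(w.mean(0),rect('wrist',w,.05,P))
im=cams.read_camera('top'); c=blob(hsv(im,(50,100,50),(85,255,255)),(236,160),40); print(rect('top',c,.052))
go(454,129,28,-59)"
```

```text
[324.     178.4855] [452.0342 135.2046  36.6447  23.8925  30.8882]
[323.9739 181.2826] [453.452  132.8439  70.5033  36.4797 -59.7882]
[635.6136 234.1599  37.9504  35.3119  45.4583]
at [455.7452 130.2701 199.6578] [-89.9926   0.0097 -59.1138] -> shift mm [  0.2233 171.6575  -2.172 ] turn [-0.0074 -0.1138 -0.0097]
```

View pics/w3.png

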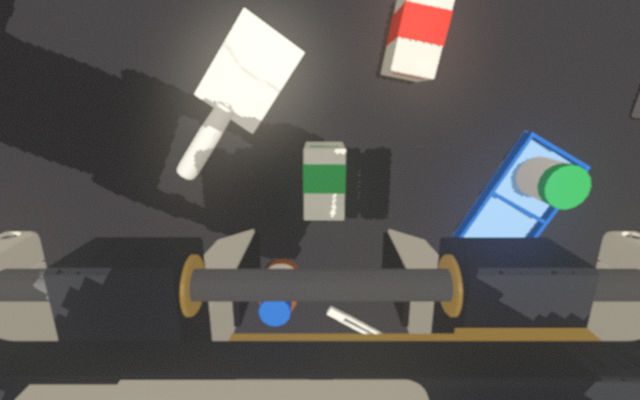

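The carton is centred at (324,181), aligned with the jaws. The jar stands in its compartment. I'll pick up the green carton.

Call:
apply_moves(plan=[[-0.001,0.05,-0.001,0,0,0,-0.3],[-0.002,0.1,-0.001,0,0,0,-0.3],[-0.002,0.15,-0.001,0,0,0,-0.3],[-0.002,0.1717,-0.001,0,0,0,-0.3],[-0.002,0.1717,-0.001,0,0,0,-0.3]])

```text
time: 7.52
tool_pos: [0.4528, 0.1316, 0.0263]
tool_rot: [-1.574, 0.002, -1.031]
contact_force: [-0.1, -0.2, 0.0]
opening: 0.0599
```

Call:
apply_moves(plan=[[0,0,0,0,0,0,1],[0,0,0,0,0,0,1],[0,0,0,0,0,0,1],[0,0,0,0,0,0,1],[0,0,0,0,0,0,1]])

```text
time: 8.15
tool_pos: [0.4539, 0.1315, 0.0293]
tool_rot: [-1.569, -0.001, -1.031]
contact_force: [-0.1, 1.3, 6.3]
opening: 0.0361
```

Call:
apply_moves(plan=[[0,-0.03,0,0,0,0,1],[0,-0.06,0,0,0,0,1],[0,-0.09,0,0,0,0,1],[0,-0.09,0,0,0,0,1],[0,-0.09,0,0,0,0,1]])

```text
time: 8.78
tool_pos: [0.4525, 0.1312, 0.1177]
tool_rot: [-1.572, 0.0, -1.031]
contact_force: [-0.4, 0.3, -0.9]
opening: 0.036
```

```bash
python3 -c "
from h import *
go(640.5,153.5,120,-87.6)"
```

```text
at [452.5399 131.1601 117.7453] [-90.0546   0.0286 -59.0771] -> shift mm [ 77.424   -2.458  172.7213] turn [ 0.0606 28.5229 -0.0144]
```

Call:
apply_moves(plan=[[0.02,0,0.044,0,8,0,1],[0.04,0,0.088,0,16,0,1],[0.06,0,0.132,0,24,0,1],[0.0774,-0.0025,0.1727,0,28.5,0,1],[0.0774,-0.0025,0.1727,0,28.5,0,1]])

```text
time: 9.4
tool_pos: [0.6425, 0.1535, 0.1182]
tool_rot: [-1.572, -0.0, -1.529]
contact_force: [-0.4, 0.3, -1.0]
opening: 0.036
```

```bash
python3 -c "
from h import *
for i in range(3): cams.read_camera('wrist')
P=st();im=cams.read_camera('wrist'); cv2.imwrite('pics/w4.png',im)
go(640.5,153.5,34,-87.6)"
```

```text
at [639.5242 153.5418 119.8206] [-90.1648  -0.0076 -87.5335] -> shift mm [ 0.0725 85.8175  1.2199] turn [0.1648 0.0665 0.0077]
```

View pics/w4.png

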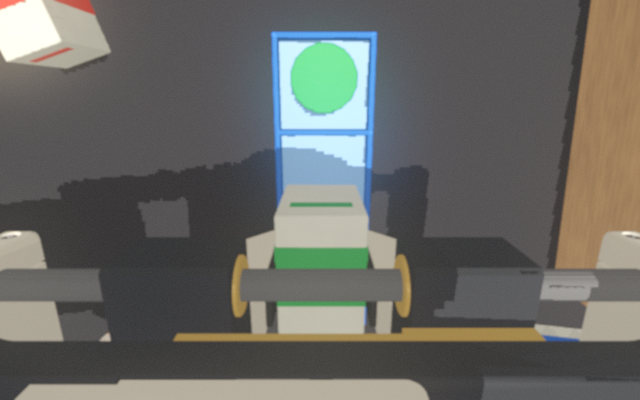

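The carton is square to the tray, with its far bottom edge at row 186, its top edge at row 211 and the divider at row 132. I'll check the offset.

```bash
python3 -c "
from h import *
P=st()
print(plane('wrist',[[324,132]],.014,P),plane('wrist',[[277,211],[367,211]],.142,P),plane('wrist',[[288,186],[361,186]],.092,P),plane('wrist',[[278,132],[371,132]],.014,P))"
```

```text
[[0.638  0.2024]] [[0.6205 0.1846]
 [0.6541 0.1861]] [[0.62   0.1816]
 [0.6574 0.1833]] [[0.6053 0.2009]
 [0.6714 0.2038]]
```

Call:
apply_moves(plan=[[-0.0015,0.03,0.001,0,0,0,1],[-0.003,0.06,0.001,0,0,0,1],[-0.003,0.078,0.001,0,0,0,1],[-0.003,0.085,0.001,0,0,0,1],[-0.003,0.0855,0.001,0,0,0,1]])

```text
time: 10.22
tool_pos: [0.642, 0.1567, 0.0358]
tool_rot: [-1.57, 0.0, -1.528]
contact_force: [0.0, 0.1, -0.7]
opening: 0.0358
```

Call:
apply_moves(plan=[[0,0.001,0,0,0,0,1],[0,0.001,0,0,0,0,1],[0,0.001,0,0,0,0,-0.2],[0,0.001,0,0,0,0,-0.2],[0,0.001,0,0,0,0,-0.2]])

```text
time: 10.85
tool_pos: [0.642, 0.1567, 0.0346]
tool_rot: [-1.571, 0.0, -1.528]
contact_force: [0.1, -0.1, -0.0]
opening: 0.0547
```

Call:
apply_moves(plan=[[0,-0.02,0,0,0,0,-0.3],[0,-0.08,0,0,0,0,-0.3],[0,-0.13,0,0,0,0,-0.3],[0,-0.17,0,0,0,0,-0.3],[0,-0.17,0,0,0,0,-0.3]])

```text
time: 11.48
tool_pos: [0.6437, 0.1569, 0.2089]
tool_rot: [-1.563, 0.001, -1.528]
contact_force: [-0.6, -0.0, -1.8]
opening: 0.0596
```

```bash
python3 -c "
from h import *
for i in range(2): cams.read_camera('wrist')
P=st();im=cams.read_camera('wrist'); cv2.imwrite('pics/w5.png',im)
w=blob(hsv(im,(50,100,50),(85,255,255)),(320,180),50); print(w.mean(0),rect('wrist',w,.054,P))
go(458,-274.5,200,-87.6)"
```

```text
[321.8333 179.4394] [641.0393 160.3327  36.4406  24.0333   2.4323]
at [641.3128 156.6039 203.2236] [-90.1162  -0.0062 -87.5685] -> shift mm [ 422.9384    3.6783 -201.43  ] turn [0.1162 0.0315 0.0063]
```

The carton reads upright and centred, with a band yaw of 2.4°. Next is the red bottle.

Call:
apply_moves(plan=[[0.05,0,-0.024,0,0,0,-0.3],[0.1,0,-0.048,0,0,0,-0.3],[0.15,0,-0.072,0,0,0,-0.3],[0.2,0,-0.095,0,0,0,-0.3],[0.25,0,-0.119,0,0,0,-0.3]])

```text
time: 12.25
tool_pos: [0.5321, -0.0994, 0.2028]
tool_rot: [-1.574, 0.001, -1.528]
contact_force: [0.1, 0.0, 0.4]
opening: 0.0596
```

Call:
apply_moves(plan=[[0.05,0,-0.024,0,0,0,-0.3],[0.1,0,-0.048,0,0,0,-0.3],[0.15,0,-0.072,0,0,0,-0.3],[0.1729,0.003,-0.0824,0,0,0,-0.3],[0.1729,0.003,-0.0824,0,0,0,-0.3]])

```text
time: 12.88
tool_pos: [0.4573, -0.2754, 0.1996]
tool_rot: [-1.573, 0.002, -1.532]
contact_force: [-0.1, 0.6, -0.0]
opening: 0.0599
```

```bash
python3 -c "
from h import *
for i in range(3): cams.read_camera('wrist')
P=st();im=cams.read_camera('wrist'); cv2.imwrite('pics/w6.png',im)
m=hsv(im,(0,150,80),(7,255,255))|hsv(im,(172,150,80),(180,255,255))
w=blob(m,(320,200),110); print(w.min(0),w.max(0),rect('wrist',w,.072,P))
go(458.4,-274.5,33,-87.6)"
```

```text
[304. 170.] [338. 206.] [ 457.2851 -271.579    30.1102   27.7163  -87.5137]
at [ 458.9166 -273.1718  200.9039] [-90.039    0.0612 -87.4959] -> shift mm [  1.4838 167.9028  -0.46  ] turn [ 0.039   0.1041 -0.0612]
```

Call:
apply_moves(plan=[[0.001,0.05,-0.001,0,0,0,-0.3],[0.0015,0.1,-0.001,0,0,0,-0.3],[0.0015,0.15,-0.001,0,0,0,-0.3],[0.0015,0.168,-0.001,0,0,0,-0.3],[0.0015,0.168,-0.001,0,0,0,-0.3]])

```text
time: 13.7
tool_pos: [0.4574, -0.2742, 0.0321]
tool_rot: [-1.573, 0.002, -1.527]
contact_force: [0.2, -0.5, 0.2]
opening: 0.06
```

Call:
apply_moves(plan=[[0,0,0,0,0,0,1],[0,0,0,0,0,0,1],[0,0,0,0,0,0,1],[0,0,0,0,0,0,1],[0,0,0,0,0,0,1]])

```text
time: 14.32
tool_pos: [0.4584, -0.2762, 0.0344]
tool_rot: [-1.569, -0.001, -1.529]
contact_force: [0.7, 1.5, 7.2]
opening: 0.0372
```

Call:
apply_moves(plan=[[0,-0.03,0,0,0,0,1],[0,-0.06,0,0,0,0,1],[0,-0.1,0,0,0,0,1],[0,-0.12,0,0,0,0,1],[0,-0.12,0,0,0,0,1]])

```text
time: 14.95
tool_pos: [0.4582, -0.2764, 0.1548]
tool_rot: [-1.568, -0.002, -1.528]
contact_force: [0.4, -0.7, -1.2]
opening: 0.0374
```

```bash
python3 -c "
from h import *
go(643.6,77,153,-87.6)"
```

```text
at [ 458.2306 -276.4214  154.764 ] [-89.8584  -0.1246 -87.5742] -> shift mm [-345.262     1.508   200.1589] turn [-0.1417  0.0259  0.1246]
```

Call:
apply_moves(plan=[[-0.05,0,0.029,0,0,0,1],[-0.1,0,0.058,0,0,0,1],[-0.15,0,0.087,0,0,0,1],[-0.2,0,0.116,0,0,0,1],[-0.25,0,0.145,0,0,0,1]])

```text
time: 15.58
tool_pos: [0.5919, -0.0182, 0.1517]
tool_rot: [-1.573, 0.0, -1.529]
contact_force: [1.0, -0.4, -0.8]
opening: 0.0375
```

Call:
apply_moves(plan=[[-0.045,0,0.026,0,0,0,1],[-0.08,0,0.046,0,0,0,1],[-0.0953,0,0.0552,0,0,0,1],[-0.0953,0.001,0.0552,0,0,0,1],[-0.0953,0.001,0.0552,0,0,0,1]])

```text
time: 16.2
tool_pos: [0.6424, 0.0761, 0.1517]
tool_rot: [-1.572, -0.0, -1.53]
contact_force: [-0.1, -0.1, -1.0]
opening: 0.0375
```

```bash
python3 -c "
from h import *
for i in range(3): cams.read_camera('wrist')
P=st();im=cams.read_camera('wrist'); cv2.imwrite('pics/w7.png',im)
go(643.6,77,39,-87.6)"
```

```text
at [642.9319  76.3274 152.6624] [-89.9923  -0.0065 -87.6576] -> shift mm [ -0.6576 113.6624   0.6797] turn [-0.0077 -0.0576  0.0065]
```

View pics/w7.png

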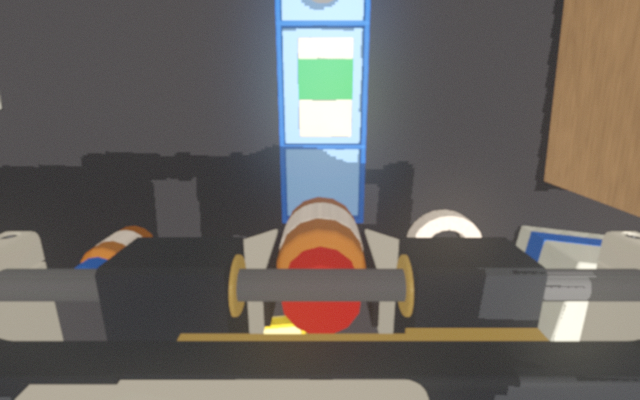

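The green carton stands centred in the middle compartment. The divider is at row 146, and the bottle's far bottom edge at row 198.

```bash
python3 -c "
from h import *
P=st()
print(plane('wrist',[[283,146],[363,146]],.014,P),plane('wrist',[[321,198]],.12,P),plane('wrist',[[279,25],[367,25]],.014,P))
go(643.6,78.5,39,-87.6)"
```

```text
[[0.6095 0.1094]
 [0.6744 0.1121]] [[0.6408 0.0974]] [[0.6054 0.1993]
 [0.6708 0.202 ]]
at [642.9319  76.3274 152.6624] [-89.9923  -0.0065 -87.6576] -> shift mm [ -2.1564 113.6623   0.741 ] turn [-0.0077 -0.0576  0.0065]
```

Call:
apply_moves(plan=[[0,0.05,0.001,0,0,0,1],[0,0.09,0.001,0,0,0,1],[0,0.105,0.001,0,0,0,1],[0,0.113,0.001,0,0,0,1],[0,0.113,0.001,0,0,0,1]])

```text
time: 17.02
tool_pos: [0.6447, 0.0775, 0.0403]
tool_rot: [-1.569, 0.0, -1.529]
contact_force: [-0.6, -0.7, -0.8]
opening: 0.0373
```

Call:
apply_moves(plan=[[0,0.001,0,0,0,0,1],[0,0.001,0,0,0,0,1],[0,0.001,0,0,0,0,-0.2],[0,0.001,0,0,0,0,-0.2],[0,0.001,0,0,0,0,-0.2]])

```text
time: 17.65
tool_pos: [0.6442, 0.0776, 0.0386]
tool_rot: [-1.571, 0.0, -1.528]
contact_force: [0.2, -0.2, -0.4]
opening: 0.0549
```

Call:
apply_moves(plan=[[0,-0.02,0,0,0,0,-0.3],[0,-0.08,0,0,0,0,-0.3],[0,-0.13,0,0,0,0,-0.3],[0,-0.16,0,0,0,0,-0.3],[0,-0.16,0,0,0,0,-0.3]])

```text
time: 18.27
tool_pos: [0.6454, 0.0776, 0.2015]
tool_rot: [-1.565, -0.0, -1.528]
contact_force: [0.1, -0.2, -0.3]
opening: 0.06
```

```bash
python3 -c "
from h import *
for i in range(2): cams.read_camera('wrist')
P=st();im=cams.read_camera('wrist'); cv2.imwrite('pics/w8.png',im)
m=hsv(im,(0,150,80),(7,255,255))|hsv(im,(172,150,80),(180,255,255))
w=blob(m,(320,200),60); print(w.mean(0),rect('wrist',w,.076,P))
go(461.5,-145,200,-82)"
```

```text
[322.1635 185.8077] [642.4875  82.1761  28.6445  27.9527  67.3005]
at [643.3308  77.5589 196.7665] [-90.1549   0.0098 -87.5725] -> shift mm [ 214.6573   -2.7535 -191.1022] turn [ 0.1543 -5.5725 -0.0173]
```

Call:
apply_moves(plan=[[0.043,0,-0.038,0,-1,0,-0.3],[0.09,-0.001,-0.08,0,-2,0,-0.3],[0.14,-0.002,-0.124,0,-3,0,-0.3],[0.185,-0.002,-0.164,0,-5,0,-0.3],[0.2147,-0.0028,-0.1911,0,-5.6,0,-0.3]])

```text
time: 19.05
tool_pos: [0.4598, -0.1463, 0.1997]
tool_rot: [-1.574, 0.002, -1.431]
contact_force: [0.4, 0.3, 1.0]
opening: 0.0598
```

```bash
python3 -c "
from h import *
for i in range(4): cams.read_camera('wrist')
P=st();im=cams.read_camera('wrist')
w=blob(hsv(im,(0,0,140),(180,70,255)),(320,185),40); print(w.min(0),w.max(0),rect('wrist',w,.072,P))
go(461.5,-145,33,-82)"
```

```text
[304. 167.] [339. 204.] [ 460.1795 -141.2453   30.7708   28.3688  -82.0624]
at [ 462.2063 -144.6344  200.3306] [-90.0591   0.0779 -82.0103] -> shift mm [  0.4914 167.3308  -0.5776] turn [ 0.0591 -0.0103 -0.0779]
```

Wrist minus its known bias matches the top view, so I'll pick the white bottle.

Call:
apply_moves(plan=[[0.0005,0.05,-0.001,0,0,0,-0.3],[0.0005,0.1,-0.001,0,0,0,-0.3],[0.0005,0.15,-0.001,0,0,0,-0.3],[0.0005,0.1673,-0.001,0,0,0,-0.3],[0.0005,0.1673,-0.001,0,0,0,-0.3]])

```text
time: 19.92
tool_pos: [0.4609, -0.144, 0.0321]
tool_rot: [-1.574, 0.003, -1.429]
contact_force: [-0.4, -0.6, 0.3]
opening: 0.0598
```

Call:
apply_moves(plan=[[0,0,0,0,0,0,1],[0,0,0,0,0,0,1],[0,0,0,0,0,0,1],[0,0,0,0,0,0,1],[0,0,0,0,0,0,1]])

```text
time: 20.55
tool_pos: [0.462, -0.1458, 0.0348]
tool_rot: [-1.569, -0.001, -1.431]
contact_force: [1.5, 1.8, 7.1]
opening: 0.0374
```

Call:
apply_moves(plan=[[0,-0.03,0,0,0,0,1],[0,-0.06,0,0,0,0,1],[0,-0.1,0,0,0,0,1],[0,-0.12,0,0,0,0,1],[0,-0.12,0,0,0,0,1]])

```text
time: 21.18
tool_pos: [0.4619, -0.146, 0.1551]
tool_rot: [-1.568, -0.002, -1.431]
contact_force: [-0.4, 0.0, -1.1]
opening: 0.0374
```

```bash
python3 -c "
from h import *
go(601.5,-95.5,153,-82)"
```

```text
at [ 461.8877 -146.0338  155.0852] [-89.8555  -0.1048 -81.9731] -> shift mm [-30.5473   2.3958 145.2953] turn [-0.1445  0.027   0.1047]
```

Call:
apply_moves(plan=[[-0.01,0,0.045,0,0,0,1],[-0.02,0,0.09,0,0,0,1],[-0.0305,0.001,0.135,0,0,0,1],[-0.0305,0.0015,0.1453,0,0,0,1],[-0.0305,0.0015,0.1453,0,0,0,1]])

```text
time: 21.8
tool_pos: [0.6001, -0.095, 0.1506]
tool_rot: [-1.574, 0.001, -1.43]
contact_force: [-0.4, 0.2, -1.6]
opening: 0.0377
```

```bash
python3 -c "
from h import *
for i in range(3): cams.read_camera('wrist')
P=st();im=cams.read_camera('wrist'); cv2.imwrite('pics/w9.png',im)
go(601.5,-95.5,39,-82)"
```

```text
at [599.8911 -95.6997 152.3244] [-90.0485   0.0178 -82.0277] -> shift mm [  0.0606 113.323    1.7171] turn [ 0.0485 -0.0277 -0.0178]
```

View pics/w9.png

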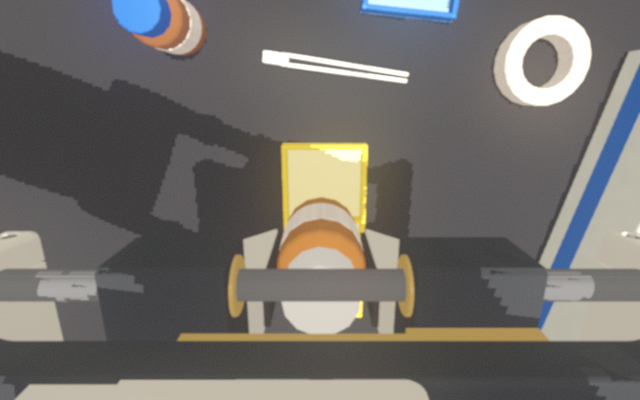

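The tray end is at row 144, columns 282–368, and the bottle's bottom edge at row 199.

```bash
python3 -c "
from h import *
P=st(); M=R.from_euler('xyz',P[1]).inv()
for uv,z in (([[282,144],[368,144]],.014),([[321,199]],.12)):
    for q in plane('wrist',uv,z,P): print(q, M.apply(np.r_[q,z]-P[0]))"
```

```text
[ 0.5623 -0.0643] [-0.0362  0.1384 -0.0328]
[ 0.6313 -0.0547] [-0.0363  0.1383  0.0369]
[ 0.5958 -0.0753] [-0.0208  0.0323 -0.0012]
```

Call:
apply_moves(plan=[[0,0.05,0.001,0,0,0,1],[0,0.09,0.002,0,0,0,1],[0,0.105,0.002,0,0,0,1],[0,0.1125,0.002,0,0,0,1],[0,0.1125,0.002,0,0,0,1]])

```text
time: 22.62
tool_pos: [0.6034, -0.0952, 0.0408]
tool_rot: [-1.569, -0.001, -1.431]
contact_force: [0.8, 0.8, -0.7]
opening: 0.0377
```

Call:
apply_moves(plan=[[0,0.001,0,0,0,0,1],[0,0.001,0,0,0,0,1],[0,0.001,0,0,0,0,-0.2],[0,0.001,0,0,0,0,-0.2],[0,0.001,0,0,0,0,-0.2]])

```text
time: 23.25
tool_pos: [0.603, -0.0948, 0.0391]
tool_rot: [-1.571, -0.0, -1.431]
contact_force: [-0.5, 0.4, 0.3]
opening: 0.0547
```

Call:
apply_moves(plan=[[0,-0.02,0,0,0,0,-0.3],[0,-0.08,0,0,0,0,-0.3],[0,-0.13,0,0,0,0,-0.3],[0,-0.16,0,0,0,0,-0.3],[0,-0.16,0,0,0,0,-0.3]])

```text
time: 23.88
tool_pos: [0.6042, -0.0952, 0.2018]
tool_rot: [-1.565, -0.002, -1.431]
contact_force: [0.2, -0.7, 0.1]
opening: 0.0597
```

```bash
python3 -c "
from h import *
for i in range(2): cams.read_camera('wrist')
P=st();im=cams.read_camera('wrist')
w=blob(hsv(im,(0,0,140),(180,70,255)),(320,185),40); print(w.mean(0),rect('wrist',w,.076,P))
go(521,-397,200,-62)"
```

```text
[321.9412 187.2255] [600.9676 -90.2438  30.1976  27.6752 -81.1804]
at [602.2024 -94.6553 197.363 ] [-90.1344   0.0664 -81.9705] -> shift mm [ 288.0349   -2.683  -122.6451] turn [  0.1214 -19.9705  -0.0891]
```

Call:
apply_moves(plan=[[0.05,0,-0.021,0,-4,0,-0.3],[0.105,0,-0.045,0,-8,0,-0.3],[0.155,0,-0.066,0,-12,0,-0.3],[0.205,0,-0.087,0,-16,0,-0.3],[0.255,-0.0027,-0.109,0,-20,0,-0.3]])

```text
time: 24.65
tool_pos: [0.5294, -0.3637, 0.1992]
tool_rot: [-1.572, 0.004, -1.079]
contact_force: [1.0, -0.7, 0.3]
opening: 0.0598
```

```bash
python3 -c "
from h import *
for i in range(3): cams.read_camera('wrist')
go(521,-397,200,-62)"
```

```text
at [ 528.9189 -364.7599  199.2731] [-90.0751   0.1755 -62.2222] -> shift mm [ 24.8319  -0.774  -22.0327] turn [ 0.0747 -0.2221 -0.1756]
```

Call:
apply_moves(plan=[[0.015,0,-0.012,0,0,0,-0.3],[0.0248,0,-0.022,0,0,0,-0.3],[0.0248,0,-0.022,0,0,0,-0.3],[0.0248,0,-0.022,0,0,0,-0.3],[0.0248,0,-0.022,0,0,0,-0.3]])

```text
time: 25.42
tool_pos: [0.5232, -0.3942, 0.2017]
tool_rot: [-1.571, 0.0, -1.081]
contact_force: [-0.2, -0.6, -0.7]
opening: 0.0595
```

```bash
python3 -c "
from h import *
P=st();im=cams.read_camera('wrist'); cv2.imwrite('pics/w10.png',im)
g=blob(hsv(im,(6,150,90),(22,255,255)),(320,180),110); print(g.mean(0),rect('wrist',g,.05,P))
w=blob(hsv(im,(0,0,120),(180,255,255)),(320,180),55); print(w.mean(0),rect('wrist',w,.05,P))
go(521,-397,28,-62)"
```

```text
[317.6866 182.2015] [ 519.4205 -394.2593   37.0463   23.3403   28.0753]
[326.4646 181.5538] [ 528.1858 -390.398    97.9412   57.7596  -63.3157]
at [ 523.1349 -394.2709  201.756 ] [-89.9871  -0.0022 -61.9294] -> shift mm [  1.3968 173.7553  -3.2072] turn [-0.0129  0.0706  0.0022]
```

View pics/w10.png

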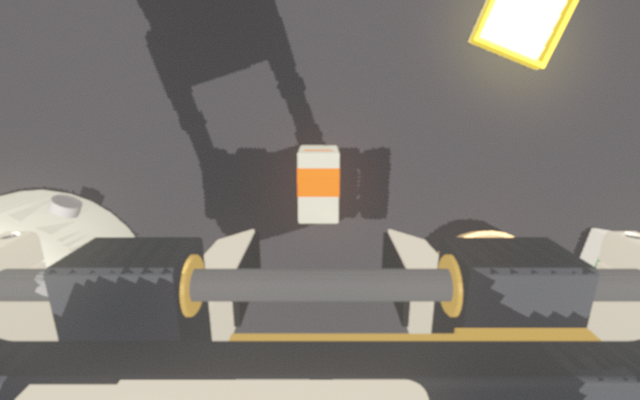

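The orange carton is centred at (318,182), aligned, with no obstacle near the jaws. I'll pick it.

Call:
apply_moves(plan=[[0.001,0.05,-0.002,0,0,0,-0.3],[0.002,0.1,-0.003,0,0,0,-0.3],[0.002,0.15,-0.003,0,0,0,-0.3],[0.002,0.1735,-0.003,0,0,0,-0.3],[0.002,0.1735,-0.003,0,0,0,-0.3]])

```text
time: 26.1
tool_pos: [0.5203, -0.3967, 0.0261]
tool_rot: [-1.572, 0.004, -1.081]
contact_force: [1.3, 0.1, -0.5]
opening: 0.0597
```

Call:
apply_moves(plan=[[0,0,0,0,0,0,1],[0,0,0,0,0,0,1],[0,0,0,0,0,0,1],[0,0,0,0,0,0,1],[0,0,0,0,0,0,1]])

```text
time: 26.72
tool_pos: [0.5217, -0.3984, 0.0295]
tool_rot: [-1.57, -0.002, -1.082]
contact_force: [0.5, 1.3, 6.7]
opening: 0.0358
```

Call:
apply_moves(plan=[[0,-0.03,0,0,0,0,1],[0,-0.06,0,0,0,0,1],[0,-0.1,0,0,0,0,1],[0,-0.12,0,0,0,0,1],[0,-0.12,0,0,0,0,1]])

```text
time: 27.35
tool_pos: [0.5217, -0.3986, 0.1498]
tool_rot: [-1.57, -0.003, -1.082]
contact_force: [0.3, -0.3, -0.8]
opening: 0.0358
```

```bash
python3 -c "
from h import *
go(613,-173,150,-82)"
```

```text
at [ 521.713  -398.5697  149.8091] [-89.9363  -0.1886 -61.9713] -> shift mm [-156.2146   -0.4977  186.5792] turn [-0.096  20.0288  0.1755]
```

Call:
apply_moves(plan=[[-0.035,0,0.042,0,5,0,1],[-0.07,0,0.084,0,10,0,1],[-0.11,0,0.13,0,15,0,1],[-0.145,0,0.172,0,20,0,1],[-0.1562,-0.0005,0.1866,0,20,0,1]])

```text
time: 27.98
tool_pos: [0.6126, -0.1688, 0.1468]
tool_rot: [-1.573, 0.002, -1.428]
contact_force: [-0.7, 0.3, -1.0]
opening: 0.0359
```

```bash
python3 -c "
from h import *
for i in range(4): cams.read_camera('wrist')
P=st();im=cams.read_camera('wrist'); cv2.imwrite('pics/w11.png',im)
go(613,-173,35,-82)"
```

```text
at [ 611.7776 -173.9037  147.9273] [-90.0646   0.0031 -82.0201] -> shift mm [ -0.7191 112.9258   1.4634] turn [ 0.0646 -0.0201 -0.0031]
```

View pics/w11.png

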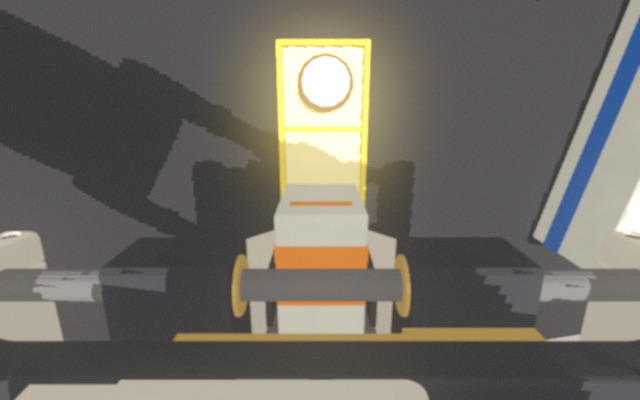

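The white bottle stands in its compartment. The divider is at row 130, and the carton's bottom edge at row 186.

```bash
python3 -c "
from h import *
P=st(); M=R.from_euler('xyz',P[1]).inv()
for uv,z in (([[283,130],[367,130]],.014),([[288,186],[361,186]],.1185),([[277,211],[367,211]],.1685)):
    for q in plane('wrist',uv,z,P): print(q, M.apply(np.r_[q,z]-P[0]))"
```

```text
[ 0.5741 -0.1309] [-0.0478  0.134  -0.0312]
[ 0.6398 -0.1216] [-0.0479  0.1339  0.0352]
[ 0.5897 -0.1481] [-0.0286  0.0294 -0.0183]
[ 0.6271 -0.1428] [-0.0286  0.0294  0.0196]
[ 0.5898 -0.1452] [-0.0315 -0.0206 -0.0179]
[ 0.6235 -0.1404] [-0.0315 -0.0206  0.0163]
```

Call:
apply_moves(plan=[[-0.002,0.05,0.001,0,0,0,1],[-0.003,0.09,0.0015,0,0,0,1],[-0.003,0.105,0.0015,0,0,0,1],[-0.003,0.1125,0.0015,0,0,0,1],[-0.003,0.113,0.0015,0,0,0,1]])

```text
time: 28.85
tool_pos: [0.614, -0.17, 0.0364]
tool_rot: [-1.569, -0.001, -1.431]
contact_force: [-0.3, 0.0, -0.6]
opening: 0.0361
```

Call:
apply_moves(plan=[[0,0.001,0,0,0,0,1],[0,0.001,0,0,0,0,1],[0,0.001,0,0,0,0,-0.2],[0,0.001,0,0,0,0,-0.2],[0,0.001,0,0,0,0,-0.2]])

```text
time: 29.48
tool_pos: [0.6136, -0.1692, 0.0348]
tool_rot: [-1.571, -0.0, -1.431]
contact_force: [0.1, 0.2, 0.1]
opening: 0.0551
```

Call:
apply_moves(plan=[[0,-0.02,0,0,0,0,-0.3],[0,-0.08,0,0,0,0,-0.3],[0,-0.13,0,0,0,0,-0.3],[0,-0.19,0,0,0,0,-0.3],[0,-0.22,0,0,0,0,-0.3]])

```text
time: 30.1
tool_pos: [0.6143, -0.1695, 0.2588]
tool_rot: [-1.566, -0.003, -1.431]
contact_force: [0.5, -1.1, -0.9]
opening: 0.0598
```

Call:
apply_moves(plan=[[0.05,0,-0.03,0,0,0,-0.3],[0.1,0,-0.06,0,0,0,-0.3],[0.15,0,-0.09,0,0,0,-0.3],[0.2,0,-0.12,0,0,0,-0.3],[0.2,0,-0.12,0,0,0,-0.3]])

```text
time: 30.72
tool_pos: [0.5203, -0.388, 0.254]
tool_rot: [-1.572, -0.0, -1.436]
contact_force: [1.1, 0.9, 0.5]
opening: 0.0598
```

```bash
python3 - <<'E'
from h import *
im=cams.read_camera('top'); s=cams.read_camera('side')
a=cv2.resize(im[120:250,140:520],(800,274),interpolation=cv2.INTER_CUBIC)
b=cv2.resize(s[120:290,255:465],(395,320),interpolation=cv2.INTER_CUBIC)
o=np.zeros((594,800,3),np.uint8); o[:274]=a; o[274:,:395]=b; cv2.imwrite('pics/end.png',o)
red=hsv(im,(0,150,80),(7,255,255))|hsv(im,(172,150,80),(180,255,255))
c0,y0=np.array([640.5,153.]),np.radians(2.4); c1,y1=np.array([608,-142.]),np.radians(8.1)
def loc(p,c,a): return R.from_euler('z',-a).apply(np.r_[p-c,0])[:2]
def px(x,y,z):
    k=cams.calibration('top'); q=k['extrinsics'][:3]@np.array([x,y,z,1]); return int(k['cx']-k['fx']*q[0]/q[2]),int(k['cy']+k['fy']*q[1]/q[2])
g=hsv(im,(50,100,50),(85,255,255)); o=hsv(im,(8,150,100),(20,255,255)); bl=hsv(im,(100,120,60),(130,255,255)); w=hsv(im,(0,0,140),(180,40,255))
for n,m,p,c,a in [('jar',g,(.637,.232,.052),c0,y0),('greenband',g,(.64,.154,.054),c0,y0),('red',red,(.643,.077,.076),c0,y0),('white',w,(.602,-.095,.076),c1,y1),('orange',o,(.613,-.171,.054),c1,y1),('blueb',bl,(.474,.0096,.072),np.zeros(2),0),('redc',red,(.457,.27,.05),np.zeros(2),0)]:
    try: r=rect('top',blob(m,px(*p),14),p[2]); print(n,r,loc(r[:2],c,a))
    except ValueError: print(n,'none')
print(robot.observe()['tool_pos'],robot.observe()['contact_force'])
E
```

```text
jar [635.5815 234.1553  37.9158  35.3022  45.3198] [-1.5157 81.2901]
greenband [637.5745 157.5053  44.7152  23.8972   7.5341] [-2.7343  4.6238]
red [640.5282  77.6405  26.3706  26.0579  44.9851] [ -3.1276 -75.2945]
white [602.3559 -93.4091  27.0939  26.8123   0.0682] [ 1.2587 48.9014]
orange [ 609.8798 -168.1384   39.1157   20.6956    7.4705] [ -1.8219 -26.1425]
blueb [474.3953   9.6154  23.9762  23.9397  45.1811] [474.3953   9.6154]
redc [453.7987 276.7437  44.2045  21.3109  24.0334] [453.7987 276.7437]
[ 0.5224 -0.3843  0.2543] [ 0.7554 -0.5315 -0.0335]
```

View pics/end.png

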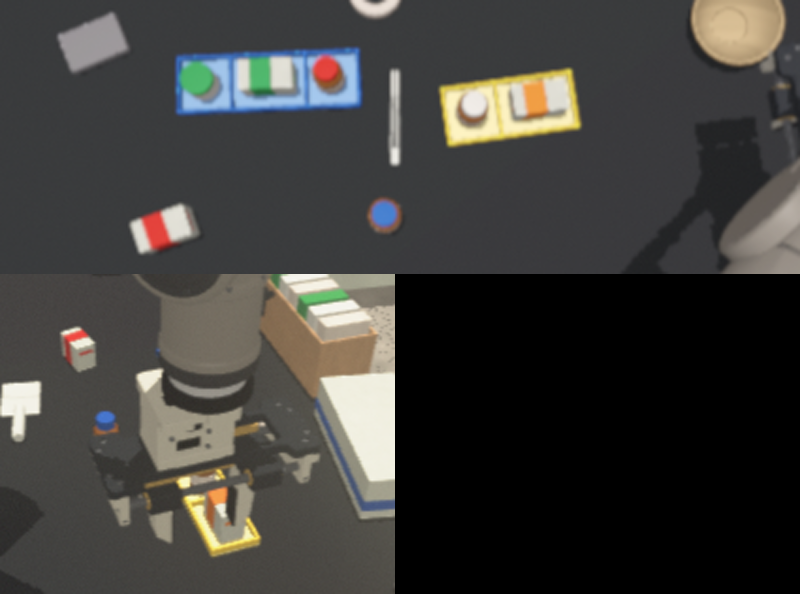

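All five things are in their compartments and the two leftovers haven't moved, so I'm handing in.

```bash
python3 -c "
from h import *
print(robot.hand_in())"
```

```text
the job is handed in; nothing more can be done
None
```

Both kits are made up and the job is handed in, at about 31 s of robot time; hand-in reports no verdict.

- **Blue tray:** the jar is in the +y end, the green-banded carton in the middle and the red-capped bottle in the −y end.
- **Yellow tray:** the white-capped bottle is in the short compartment and the orange-banded carton in the long one.

**Last check:** in the final top view all five things sit upright in their compartments. The jar, both bottles and the green carton measure within about 5 mm of centre, and the orange carton about 6 mm off in y, all within tolerance. The blue-capped bottle reads exactly where it was at the start. The red-banded carton looks unmoved in the pictures and the arm never went near it, but I took no like-for-like measurement of it. The arm was raised clear of everything. Floor height and tilt were judged only from the pictures and the release heights.

**Disagreements:**
- The wrist camera read about 4–5 mm off the top camera along one axis. I placed by offsets measured within a single view.
- The jar was gripped about 17 mm higher than planned, because the lift began before the fingers had fully closed. I allowed for that when setting it down.
- The final side view was partly blocked by the arm, so it did not confirm every item.

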